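Load a slide carrier under the stage clips

TASK

Load the slide carrier, which has a black tab to hold it by, into the bench stage: lay it softly and flat on the stage, front edge towards the two wire clips, and slide it forward so that both clips ride up over its front edge and snap down into its cross groove, then let go. The end stop just beyond is clamped at a different place each time, so feel for it and push gently: once the carrier is under the clips it must not bear on them, the stop and the stage with more than 30 N in all. Leave the loose eyepiece and canister where they stand.

Things in the scene. Friction and masses are not known exactly. Their poses are not given: they have to be found in the camera images.
- carrier_tab (a point): Centre of the black upright tab on the rear end of the slide carrier (loose, about 0.12 kg, lying flat on the bench). x points to the carrier's front edge, 88 mm ahead; z up. The tab is 24 mm along x, 12 mm wide along y (grasp across y); its top is 33 mm, this point 20 mm and the tray's top face 6 mm above the carrier's underside.
- carrier_mid (a point): Middle of the carrier's tray, 3 mm above its underside, same axes, 38 mm ahead of carrier_tab. The tray is a flat aluminium frame with glass, 100 mm along x, 40 mm wide, 6 mm thick; the front edge, which goes under the clips, is 50 mm ahead. A cross groove, 3 mm deep and open at both sides, lies 4 to 16 mm ahead of this point.
- stage: Bench stage: a fixed grey slab, 230 x 110 mm, its top face 20 mm above the bench and this origin. x is the direction in which the carrier is slid home (roughly away from the robot), z up. The slab reaches from x = -135 to +95 mm and 55 mm to both sides. Across its far end stands an aluminium clip bar, 20 mm high, with two spring wire clips.
- stage_mouth (a point): Point on the stage's top face, on the centre line y = 0, at the mouth of the side guides (stage x = -8 mm); same axes as the stage. The two steel guides are 4 mm high; from 15 mm ahead of here on they are 44 mm apart for 35 mm; their flared mouths begin here, 56 mm apart.
- stage_stop (a point): Middle of the range of the end stop (near face of the clip bar), on the stage's top face; stage axes. The bar is clamped anywhere from 14 mm before to 14 mm past here (not measured). Clips at y = +13 and -13 mm reach back from the bar: nose ends 58 mm before the stop, 14 mm up; low points 38 mm before it, 1.5 mm up when empty. At the stop the groove lies under the low points.
- clip_left (a joint): Angle of the wire clip at y = +13 mm, rad, growing as its nose lifts: 0 empty, about 0.10 riding on the carrier's top face, about 0.03 when snapped into the groove. Sliding the carrier under both clips takes about 2 to 6 N in all, 1 to 3 N once they ride on top, almost none as they snap down; at the stop, up to 3 mm further on, the force rises steeply.
- clip_right (a joint): The same for the clip at y = -13 mm.
- carrier: The slide carrier itself: origin under the middle of its tray, on its underside; same axes as its points.
- spare_eyepiece: Loose black eyepiece, 34 mm round, 44 mm high, standing upright; origin under its middle. A bystander.
- objective_can: Loose white canister with a black cap, 36 mm round, 54 mm high, standing upright; origin under its middle. A bystander.
Mind the look-alikes: they are no part of the job. Of the things that look like the carrier, the larger one is meant.

How it is judged:
On the way:
1. both clips have ridden up onto the carrier's top face while it bears on the stage (value of joint each of clip_left, clip_right above 0.075 rad and contact force between carrier and stage above 0.3 N), for 0.05 s.
At the end, for the whole second after the job is handed in: The carrier lies flat on the stage (tilt under 0.05 rad), along the slideway (within 0.1 rad), its middle from 8 mm behind to 28 mm ahead of the stage's origin, at rest; both clips are snapped down into its groove (clip angles 0.012 to 0.045 rad) (value of joint clip_left between 0.012 and 0.045 rad and value of joint clip_right between 0.012 and 0.045 rad and z of carrier_mid in the frame of stage between 0.02 and 0.026 m and x of carrier_mid in the frame of stage between -0.008 and 0.028 m and angle between carrier's own z axis and vertical below 0.05 rad and angle between the x axis of carrier and the x axis of stage, either way round below 0.1 rad and linear speed of carrier below 0.01 m/s); the robot touches nothing.
It fails at once if with a clip lifted by the carrier, the carrier is pressed on the stage, its clips or its end stop with more than 30 N in all (contact force between carrier and stage above 30 N and value of joint any of clip_left, clip_right above 0.012 rad).
It fails at once if the carrier is slammed onto the stage with more than 80 N (contact force between carrier and stage above 80 N).
It fails at once if the loose eyepiece or canister is moved more than 20 mm (distance of any of spare_eyepiece, objective_can from where it was at the start of the episode above 0.02 m).
It also fails if it takes over 72 s, if anything falls off the work surface, if the arm or the gripper's body presses on something with over 40 N, if the wrist force passes 120 N, or if a joint passes its speed limit or range.

ROBOT

A 6-joint arm with a two-finger parallel gripper is mounted at the origin on a cart in front of the work surface, level with it; the furniture and walls round the work are solid. World frame = base frame: x ahead of the robot, y to its left, z up, the work surface at z = 0. Lengths are in m, angles in rad, forces in N, time in s.
With the tool pointing down it reaches from about 0.375 to 0.925 m from the base axis. Payload 5.7 kg.
Tool frame: the origin (TCP) lies at the very end of the fingers, on their centre line; the grasp point (between the pads) lies 19 mm behind it; z points along the fingers, y is the line along which they close (so a half turn about z gives the same grasp; the last joint's range is limited). The gripper opens to 88 mm and grips with 3 to 60 N. Pads are 20 mm wide; open, the fingers measure 115 mm over their backs; the gripper's body (75 mm by 178 mm) begins 61 mm behind the grasp point.
Start: joints at [1.229, 0.359, 1.51, -0, 1.272, -0.115], TCP at [0.135, 0.585, 0.223] pointing down, gripper open.
Joint ranges: [-2.97, 2.97], [-1.01, 2.36], [0.21, 2.38], [-0.96, 4.11], [0.2, 2.71], [-2.98, 2.98]. Speed limits (rad/s): [2.39, 2.39, 3.14, 3.14, 3.14, 3.14].

INTERFACE

Orientations are given as a unit quaternion [x, y, z, w].
In Python, from bench import env gives the robot as it stands.
- The arm moves only by the shell command python3 -m creep 'ROWS'. ROWS is text: rows parted by semicolons, each of 5 numbers parted by spaces: the closure, from -1 (fully open) to 1 (shut), so that 0 is half open, then the shift along the tool's x, y, z in cm, then the turn about the tool's z in degrees. A call has 1 to 12 rows; each row shifts and turns the commanded pose from where the row before left it, along the tool's axes as they then stand; what a row does not reach is not made up. A row lasts 1/10 s, in which the tool goes at most 50 mm and 8.59 degrees, less where a joint would pass 70% of its speed; a pose out of reach is approached as far as the arm can. A call with a gripper value outside its range is refused whole. The fingers move at their own pace and stop on an object; the grip force is fixed at half the most. Time passes only in rows, so rows that do not move let the fingers close. It gives the time, the measured TCP pose, the force, the opening and the grip force at its end, in the units of the state.
- env.get_obs(): the state, without advancing time (a new reading comes with each control period).
- env.camera(name): name is "side" or "top"; returns (picture, depth): 480x640x3 uint8, red, green, blue; 480x640 float32, m along the optical axis (not along the pixel's ray), 0 where there is no reading.
- env.get_calibration(name): a dict with "camera_matrix" (3x3 intrinsics, pixels), "eye" and "orientation" of the camera in the world. Camera axes: x right, y down, z forward; pixel columns grow to the right and rows downward; lengths in m; the calibration is good to about 2 mm. A picture is of the moment at which its call begins. get_calibration takes no time and is no camera call.
- env.hand_in(): hands the job in; it is judged then, once.
The state is a dict: "time": time; "joint_pos": joint angles; "dq": joint speeds; "joint_efforts": joint torques, N m; "tcp_pos": TCP position; "eef_rot": TCP orientation; "wrist_force": force on the tool from outside, world axes, zero at the start; "ft_torque": the same for the moment, N m; "opening": finger opening in m; "gripper_force": force on a finger pad.
Only numpy, scipy, OpenCV 4.12 (cv2) and the standard library are available. Lean on these libraries where they do the work, as an engineer would, in place of code of your own. Each camera call takes 0.05 s, during which the arm holds its last target. There are 200 camera calls.

## Working session

There is one attempt and no reset: what is moved stays moved. The work goes in short steps, Python scripts to look and compute and a shell command to move; the robot and the scene stay as the last step left them, time stands still between calls to the robot, and variables do not carry over. Pictures are saved under pics/ and viewed, at most 10 in all, crops included, and the job is handed in when it is done.

```bash
mkdir -p pics; cat > h.py <<'E'
import numpy as np,cv2
from bench import env
from scipy.spatial.transform import Rotation as R
def cal(n):
    c=env.get_calibration(n); o=np.array(c["orientation"],float)
    M=o if o.shape==(3,3) else R.from_quat(o).as_matrix()
    return np.array(c["camera_matrix"]),np.array(c["eye"]),M
def ray(n,u,v,z):
    K,e,M=cal(n); d=M@np.linalg.inv(K)@np.array([u,v,1.]); return e+d*(z-e[2])/d[2]
def cloud(n,depth):
    K,e,M=cal(n); v,u=np.mgrid[:480,:640]
    p=np.stack([(u-K[0,2])/K[0,0]*depth,(v-K[1,2])/K[1,1]*depth,depth],-1)
    return p@M.T+e
E
python3 - <<'E'
from h import *
for n in("top","side"):
    p,d=env.camera(n); cv2.imwrite(f"pics/{n}0.png",p[:,:,::-1]); np.save(n+"0.npy",d)
    print(n,env.get_calibration(n))
print(env.get_obs())
E
```

```text
top {'camera_matrix': array([[492.36817491,   0.        , 316.20042525],
       [  0.        , 492.36817491, 240.52588779],
       [  0.        ,   0.        ,   1.        ]]), 'eye': array([0.46144722, 0.19028674, 0.88342575]), 'orientation': array([-0.70088858,  0.70969574, -0.03921956,  0.05957329])}
side {'camera_matrix': array([[567.51755748,   0.        , 316.26180981],
       [  0.        , 567.51755748, 242.20308714],
       [  0.        ,   0.        ,   1.        ]]), 'eye': array([ 0.55211056, -0.65704382,  0.52647093]), 'orientation': array([ 0.86186313, -0.00230749,  0.00800944, -0.50707245])}
{'time': 0.1, 'joint_pos': array([ 1.22888062e+00,  3.59400127e-01,  1.51132377e+00, -6.58523341e-06,
        1.27249956e+00, -1.15115287e-01]), 'dq': array([ 0.00132543, -0.00300357, -0.0038467 ,  0.00036468, -0.00158229,
       -0.00012441]), 'joint_efforts': array([ 2.25594034e-03, -5.16359890e+01, -2.71403235e+01,  6.80096308e-02,
        2.74556747e-02,  9.91777625e-06]), 'tcp_pos': array([0.13472489, 0.58403871, 0.22191338]), 'eef_rot': array([ 1.13156320e-01,  9.93576863e-01, -7.94920046e-04, -1.81650532e-04]), 'wrist_force': array([ 0.46842388, -0.49515865, -0.48766674]), 'ft_torque': array([ 0.0093461 ,  0.00569466, -0.04730268]), 'gripper_force': 0.0, 'opening': 0.08787120682167403}
```

View pics/top0.png

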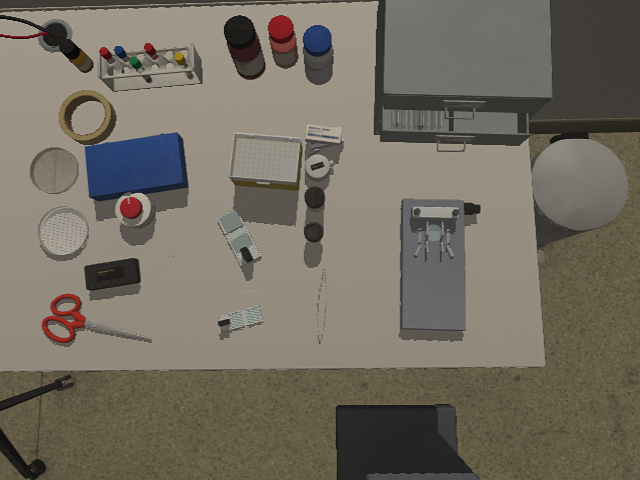

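View pics/side0.png

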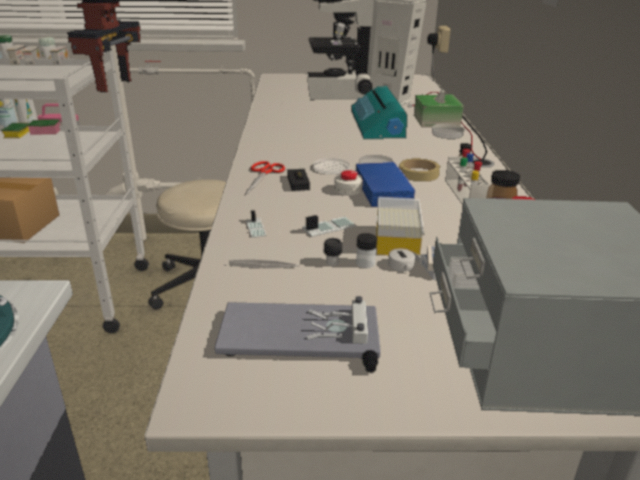

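The top view shows the carrier's tray around (238,235) with its tab at (247,255) and its front pointing up-left. The small decoy is at (240,320). The stage slab spans (402..465, 200..330), with the clip bar at (436,212), and the bystanders are at (314,197) and (313,232). The side view agrees with this.

```bash
python3 - <<'E'
from h import *
d=np.load("top0.npy"); p=cv2.imread("pics/top0.png"); C=cloud("top",d)
def box(m,z,name):
    c=max(cv2.findContours(m.astype(np.uint8),cv2.RETR_EXTERNAL,cv2.CHAIN_APPROX_NONE)[0],key=cv2.contourArea)[:,0]
    w=np.array([ray("top",u,v,z)[:2] for u,v in c]); r=cv2.minAreaRect((w*1000).astype(np.float32)); print(name,r); return r
print("bench z",np.median(C[330:350,250:380,2]))
def roi(a,b,c_,e):
    m=np.zeros((480,640),bool); m[c_:e,a:b]=1; return m
g=p.max(2)
box(roi(205,275,200,275)&(g<70),.033,"tab")
hsv=cv2.cvtColor(p,cv2.COLOR_BGR2HSV)
bg=p[280:300,180:200].reshape(-1,3).mean(0); print("bg",bg)
diff=np.abs(p.astype(float)-bg).max(2)
rr=roi(205,268,203,272)&((p[:,:,0].astype(int)-p[:,:,2])>-5)
box(rr,.006,"tray")
m=roi(390,480,190,345)&(C[:,:,2]>.012)&(C[:,:,2]<.03)
box(m,.02,"slab")
print("slab z",np.median(C[280:320,420:450,2]))
z=C[:,:,2]
print("clipbar z", np.percentile(z[205:220,412:460],[10,50,90]))
b=roi(405,465,195,225)&(z>.033)&(z<.05)
box(b,.04,"bar")
s=np.concatenate([p[195:275,200:280],p[195:275,395:475]],1)
cv2.imwrite("pics/crop.png",cv2.resize(s,None,fx=5,fy=5,interpolation=cv2.INTER_CUBIC))
for n,(u,v) in dict(eye=(314,197),can=(313,232)).items(): print(n,ray("top",u,v,.045))
E
```

```text
bench z 0.0009775237634963019
tab ((558.5694580078125, 337.0679626464844), (28.48910140991211, 13.221817970275879), 26.870134353637695)
bg [126.8875 139.8875 147.7125]
tray ((573.7861328125, 346.77362060546875), (52.54876708984375, 37.0698127746582), 26.166173934936523)
slab ((539.7554931640625, -1.4107284545898438), (135.870849609375, 229.96408081054688), 87.07432556152344)
slab z 0.020832080263349984
clipbar z [0.02139469 0.04030247 0.04529483]
bar ((621.0912475585938, 6.993312835693359), (81.10130310058594, 29.936275482177734), 89.04601287841797)
eye [0.65626941 0.21690618 0.045     ]
can [0.59456989 0.21923646 0.045     ]
```

View pics/crop.png

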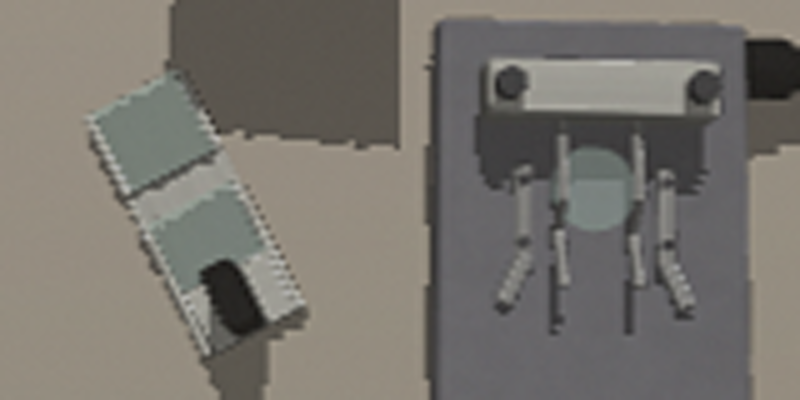

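The crop shows the carrier tray corners at front-left (88,120), front-right (172,70), rear-right (307,312) and rear-left (208,357). The guides' straight parts are at x≈523 and 667, with mouths near y≈305. The wire clips are at x≈560 and 637, and the bar's front edge is at y≈115.

```bash
python3 - <<'E'
from h import *
L=lambda x,y:((x+.5)/5-.5+200,(y+.5)/5-.5+195)
Rr=lambda x,y:((x-400+.5)/5-.5+395,(y+.5)/5-.5+195)
fl,fr,rr,rl=[ray("top",*L(*q),.006)[:2] for q in((88,120),(172,70),(307,312),(208,357))]
print("len",np.linalg.norm(fl-rl),np.linalg.norm(fr-rr),"wid",np.linalg.norm(fl-fr))
mid=(fl+fr+rl+rr)/4; ax=(fl+fr-rl-rr); ax/=np.linalg.norm(ax)
print("mid",mid,"yaw",np.degrees(np.arctan2(ax[1],ax[0])),"tab",mid-.038*ax)
for q in((503,305),(683,307),(523,240),(667,245),(523,172),(667,175)): print("guide",q,ray("top",*Rr(*q),.024)[:2])
p=cv2.imread("pics/top0.png").astype(int); 
# slab edges by colour (bluish)
for v in (240,260,280,300,320):
    r=np.where((p[v,390:480,0]-p[v,390:480,2])>3)[0]+390; a,b=r.min(),r.max()
    print("slab",v,ray("top",a-.5,v,.02)[:2],ray("top",b+.5,v,.02)[:2])
c=np.where((p[190:345,430,0]-p[190:345,430,2])>3)[0]+190; print("ends",ray("top",430,c.min()-.5,.02)[:2],ray("top",430,c.max()+.5,.02)[:2])
print("barfront(bottom?)",ray("top",*Rr(600,115),.02)[:2],ray("top",*Rr(600,115),.04)[:2])
E
```

```text
len 0.09809094466399743 0.10251636713771904 wid 0.03549204446507449
mid [0.5929781  0.35607085] yaw 28.22403523084571 tab [0.55949611 0.33809987]
guide (503, 305) [0.55351171 0.04188036]
guide (683, 307) [ 0.55196014 -0.02043472]
guide (523, 240) [0.57630087 0.03403794]
guide (667, 245) [ 0.57381447 -0.01593717]
guide (523, 172) [0.60042232 0.03308775]
guide (667, 175) [ 0.59858806 -0.01711227]
slab 240 [0.58116508 0.01336102] [0.58101189 0.00287581]Traceback (most recent call last):
  File "<stdin>", line 12, in <module>
    return umr_minimum(a, axis, None, out, keepdims, initial, where)
ValueError: zero-size array to reduction operation minimum which has no identity
```

```bash
python3 -m creep '-1 -3.9 -1.2 0.5 0;-1 -3.9 -1.2 0.5 0;-1 -3.9 -1.2 0.5 0;-1 -3.9 -1.2 0.5 0;-1 -3.9 -1.2 0.5 0;-1 -3.9 -1.2 0.5 0;-1 -3.9 -1.2 0.5 0;-1 -3.9 -1.2 0.5 0;-1 -3.9 -1.2 0.5 0;-1 -3.9 -1.2 0.5 0;-1 -3.9 -1.2 0.5 0;-1 -3.9 -1.2 0.5 0'
python3 -m creep '-1 0 0 0 -8;-1 0 0 0 -8;-1 0 0 0 -8;-1 0 0 0 -8;-1 0 0 0 -8;-1 0 0 0 0'
cat >> h.py <<'E'
def delta(x,y,z,yaw):
    "tool-frame shift (cm) and turn (deg) to bring TCP to x,y,z with tool -x at yaw deg"
    o=env.get_obs(); r=R.from_quat(o["eef_rot"]); M=r.as_matrix()
    cur=np.degrees(np.arctan2(-M[1,0],-M[0,0]))
    print("tcp",o["tcp_pos"],"yaw",cur,"f",o["wrist_force"],"t",o["time"],"open",o["opening"])
    print("shift cm",M.T@(np.array([x,y,z])-o["tcp_pos"])*100,"turn",-(yaw-cur))
E
python3 - <<'E'
from h import *
delta(.5590,.3375,.05,27.3)
for n in("side","top"):
    p,d=env.camera(n); cv2.imwrite(f"pics/{n}1.png",p[:,:,::-1]); np.save(n+"1.npy",d)
s=cv2.imread("pics/side1.png")[180:330,190:400]; cv2.imwrite("pics/side1c.png",cv2.resize(s,None,fx=3.8,fy=3.8,interpolation=cv2.INTER_CUBIC))
C=cloud("top",np.load("top0.npy")); z=C[:,:,2]
m=(z>.012)&(z<.03); m[:190]=0;m[345:]=0;m[:,:390]=0;m[:,480:]=0
E_=[]
for v in range(225,325,5):
    r=np.where(m[v])[0]; E_.append([*ray("top",r.min()-.5,v,.02)[:2],*ray("top",r.max()+.5,v,.02)[:2]])
E_=np.array(E_); c=(E_[:,:2]+E_[:,2:])/2; k=np.polyfit(c[:,0],c[:,1],1); print("centre y = ",k,"width",np.median(E_[:,1]-E_[:,3]))
r=np.where(m[:,435])[0];print("ends",ray("top",435,r.min()-.5,.02)[0],ray("top",435,r.max()+.5,.02)[0])
E
```

```text
time: 1.3
tcp_pos: [0.5596, 0.3379, 0.162]
eef_rot: [0.113, 0.994, -0.0, -0.0]
wrist_force: [-0.3, 0.7, 0.8]
opening: 0.0876
gripper_force: 0.0
time: 1.9
tcp_pos: [0.5582, 0.3389, 0.1621]
eef_rot: [-0.234, 0.972, -0.0, -0.001]
wrist_force: [-0.0, 0.1, 0.1]
opening: 0.0875
gripper_force: 0.0
tcp [0.55822297 0.33886889 0.1621314 ] yaw 27.074159660891056 f [-0.03328792  0.05326588  0.059876  ] t 1.9 open 0.08754453324451811
shift cm [-0.01892298 -0.15681515 11.21313199] turn -0.2258403391089452
centre y =  [-0.03926319  0.03205346] width 0.11027503583574566
ends 0.655624803984022 0.42604714613918526
```

View pics/side1c.png

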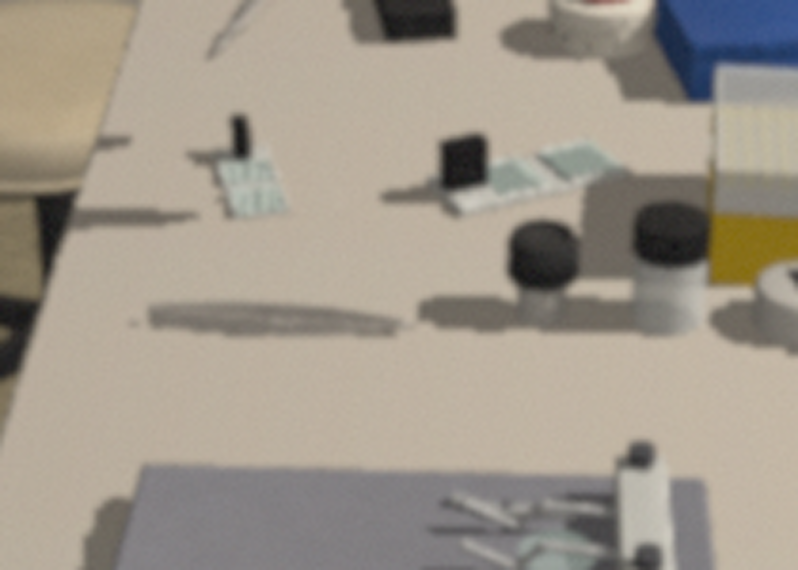

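The side crop shows the carrier tab at (465,163) and nothing close beside it. The small decoy stands at (240,135) and the eyepiece and canister at (543,270) and (670,265). The arm isn't drawn in the picture.

```bash
python3 - <<'E'
from h import *
print(ray("side",463/3.8+190,163/3.8+180,.0195))
E
python3 -m creep '-1 0 -0.1 2.5 0;-1 0 0 2.5 0;-1 0 0 2.5 0;-1 0 0 2.5 0;-1 0 0 0 0'
```

```text
[0.56124815 0.33319703 0.0195    ]
time: 2.5
tcp_pos: [0.5562, 0.3369, 0.0591]
eef_rot: [-0.232, 0.973, -0.001, -0.003]
wrist_force: [-0.2, 0.1, -0.1]
opening: 0.0879
gripper_force: 0.0
```

```bash
python3 -m creep '-1 -0.3 -0.25 2 0;-1 0 0 2 0;-1 0 0 0.8 0;-1 0 0 0 0;-1 0 0 0 0'
python3 - <<'E'
from h import *
delta(.560,.3360,.009,27.3)
E
```

```text
time: 3.0
tcp_pos: [0.5634, 0.3376, 0.0157]
eef_rot: [-0.233, 0.972, 0.0, 0.001]
wrist_force: [-1.2, 0.6, -0.1]
opening: 0.0878
gripper_force: 0.0
tcp [0.56336732 0.33760224 0.01567651] yaw 26.972116595689375 f [-1.15238027  0.64415019 -0.08452956] t 3.0 open 0.08779394131661458
shift cm [0.37347422 0.00998938 0.66725988] turn -0.3278834043106258
```

```bash
python3 -m creep '-1 0 0 0 0;-1 0 0 0 0'; python3 -m creep '-1 0 0 0 0'
```

```text
time: 3.2
tcp_pos: [0.5635, 0.3376, 0.0158]
eef_rot: [-0.233, 0.972, 0.0, 0.001]
wrist_force: [-0.3, -0.3, 0.8]
opening: 0.0882
gripper_force: 0.0
time: 3.3
tcp_pos: [0.5632, 0.3375, 0.0154]
eef_rot: [-0.233, 0.972, 0.0, 0.001]
wrist_force: [-1.5, 0.8, 0.0]
opening: 0.0877
gripper_force: 0.0
```

```bash
python3 -m creep '-1 0.3 0 0.3 0;-1 0 0 0.3 0;-1 0 0 0 0;-1 0 0 0 0'
```

```text
time: 3.7
tcp_pos: [0.5599, 0.3358, 0.0083]
eef_rot: [-0.233, 0.972, -0.0, -0.0]
wrist_force: [-0.1, 0.6, 0.1]
opening: 0.0881
gripper_force: 0.0
```

```bash
python3 -m creep '0 0 0 0 0;0.4 0 0 0 0;1 0 0 0 0;1 0 0 0 0;1 0 0 0 0;1 0 0 0 0;1 0 0 0 0;1 0 0 0 0;1 0 0 0 0'
```

```text
time: 4.6
tcp_pos: [0.5601, 0.3359, 0.0086]
eef_rot: [-0.233, 0.972, -0.0, -0.0]
wrist_force: [0.1, 0.4, -0.7]
opening: 0.0192
gripper_force: 0.0
```

```bash
python3 -m creep '1 0 0 0 0;1 0 0 0 0;1 0 0 0 0;1 0 0 0 0'; python3 -m creep '1 0 0 -1 0;1 0 0 -2 0;1 0 0 -3 0;1 0 0 -3 0;1 0 0 -3 0;1 0 0 0 0'
python3 - <<'E'
from h import *
delta(.56-.038-.07,.012,.14,-2.3)
for n in("top","side"):
    p,d=env.camera(n); cv2.imwrite(f"pics/{n}2.png",p[:,:,::-1]); np.save(n+"2.npy",d)
a=cv2.imread("pics/top2.png")[170:320,150:350]; b=cv2.imread("pics/side2.png")[130:280,220:420]
cv2.imwrite("pics/c2.png",cv2.resize(np.hstack([a,b]),None,fx=2,fy=2))
E
```

```text
time: 5.0
tcp_pos: [0.5601, 0.336, 0.0086]
eef_rot: [-0.234, 0.972, -0.0, -0.0]
wrist_force: [0.2, 0.1, -0.0]
opening: 0.0123
gripper_force: 30.0
time: 5.6
tcp_pos: [0.5631, 0.3373, 0.1338]
eef_rot: [-0.234, 0.972, 0.001, 0.004]
wrist_force: [0.4, 1.2, -0.5]
opening: 0.0116
gripper_force: 30.0
tcp [0.56310513 0.33733191 0.13381581] yaw 27.01014416007707 f [ 0.42615195  1.2295212  -0.48350869] t 5.6 open 0.011575409518004329
shift cm [ 24.66741192 -23.93921173  -0.81694049] turn 29.31014416007707
```

View pics/c2.png

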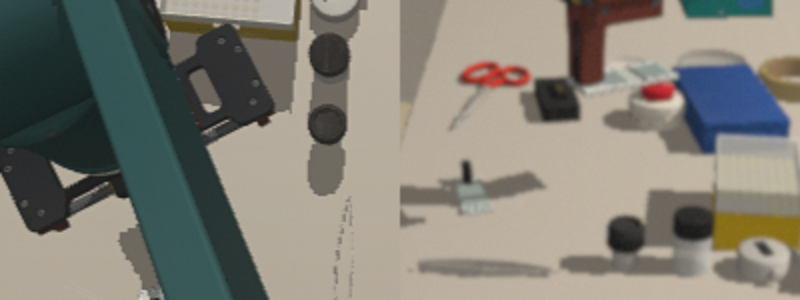

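The wrist view (crop) shows the arm over the tab, and in the side crop the gripper at (590,60) carries the carrier with its front at (665,72). It is held level, and the bystanders haven't moved.

```bash
python3 -m creep '1 0 0 0 5;1 0 0 0 6.3;1 0 0 0 6;1 0 0 0 6;1 0 0 0 6;1 0 0 0 0'; python3 -m creep '1 0.5 -1.6 0 0;1 1 -3.3 0 0;1 1 -3.3 0 0;1 1 -3.3 0 0;1 1 -3.3 0 0;1 1 -3.3 0 0;1 1 -3.3 0 0;1 1 -3.3 0 0;1 1 -3.3 0 0;1 1 -3.3 0 0;1 0.5 -1.6 0 0;1 0 0 0 0'
python3 -m creep '1 0 0 0 0;1 0 0 0 0;1 0 0 0 0'
python3 - <<'E'
from h import *
delta(.453,.0143,.08,-2.3)
p,d=env.camera("side"); cv2.imwrite("pics/s3.png",cv2.resize(p[150:400,150:450,::-1],None,fx=2.4,fy=2.4,interpolation=cv2.INTER_CUBIC))
E
```

```text
time: 6.3
tcp_pos: [0.5588, 0.3353, 0.1266]
eef_rot: [0.021, 1.0, -0.001, -0.002]
wrist_force: [0.1, 1.0, -1.4]
opening: 0.0119
gripper_force: 30.0
time: 7.5
tcp_pos: [0.4453, 0.0097, 0.1279]
eef_rot: [0.02, 1.0, -0.0, -0.001]
wrist_force: [0.2, 0.3, -1.2]
opening: 0.0116
gripper_force: 30.0
time: 7.8
tcp_pos: [0.4473, 0.012, 0.1285]
eef_rot: [0.019, 1.0, 0.0, -0.0]
wrist_force: [-0.3, 0.1, -1.5]
opening: 0.0119
gripper_force: 30.0
tcp [0.44731496 0.01203536 0.12852486] yaw -2.194713584163214 f [-0.25079974  0.08446298 -1.48476881] t 7.8 open 0.011871987128081983
shift cm [-0.55991716  0.2475665   4.8524533 ] turn 0.10528641583678588
```

View pics/s3.png

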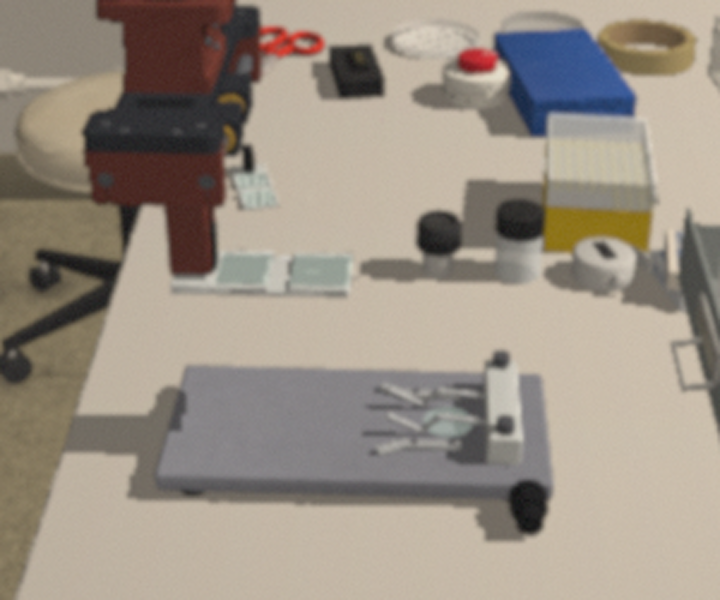

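The side view shows the carrier level in the gripper, its tray spanning (170..352, 250..295), above and behind the stage and clear of the clips at (365..490, 380..450).

```bash
python3 -m creep '1 -0.5 0.2 2 0;1 0 0 2 0;1 0 0 2 0;1 0 0 1.5 0;1 0 0 0 0;1 0 0 0 0;1 0 0 0 0'
python3 - <<'E'
from h import *
delta(.453,.0143,.032,-2.3)
E
```

```text
time: 8.55
tcp_pos: [0.4529, 0.0131, 0.0544]
eef_rot: [0.02, 1.0, -0.0, 0.001]
wrist_force: [0.3, 0.3, -1.2]
opening: 0.0117
gripper_force: 30.0
tcp [0.4528707  0.01313162 0.05437594] yaw -2.265079059367738 f [ 0.33706057  0.2573115  -1.19532465] t 8.55 open 0.011715289744540834
shift cm [-0.00536406  0.11768306  2.23758112] turn 0.03492094063226192
```

```bash
python3 -m creep '1 0 0.1 0.7 0;1 0 0 0.7 0;1 0 0 0.4 0;1 0 0 0 0;1 0 0 0 0'; python3 -m creep '1 0 0 0.2 0;1 0 0 0 0;1 0 0 0 0'
```

```text
time: 9.05
tcp_pos: [0.452, 0.014, 0.0355]
eef_rot: [0.02, 1.0, -0.0, -0.0]
wrist_force: [-1.2, -0.5, -0.8]
opening: 0.0118
gripper_force: 30.0
time: 9.35
tcp_pos: [0.4522, 0.014, 0.0337]
eef_rot: [0.02, 1.0, -0.0, 0.0]
wrist_force: [0.4, 0.4, -0.6]
opening: 0.0118
gripper_force: 30.0
```

```bash
python3 -m creep '1 0 0 0.1 0;1 0 0 0 0;1 0 0 0 0'
```

```text
time: 9.65
tcp_pos: [0.4521, 0.014, 0.0327]
eef_rot: [0.02, 1.0, -0.0, -0.0]
wrist_force: [0.1, 0.1, -1.8]
opening: 0.0116
gripper_force: 30.0
```

```bash
python3 -m creep '1 0 0 0.1 0;1 0 0 0 0;1 0 0 0 0'; python3 -m creep '1 0 0 0.1 0;1 0 0 0 0;1 0 0 0 0'
```

```text
time: 9.95
tcp_pos: [0.4521, 0.014, 0.0316]
eef_rot: [0.02, 1.0, -0.0, -0.0]
wrist_force: [0.2, 0.6, -1.5]
opening: 0.012
gripper_force: 30.0
time: 10.25
tcp_pos: [0.4521, 0.014, 0.0306]
eef_rot: [0.02, 1.0, -0.0, -0.0]
wrist_force: [-0.4, -0.4, -1.9]
opening: 0.0114
gripper_force: 30.0
```

```bash
python3 -m creep '1 0 0 0.1 0;1 0 0 0 0;1 0 0 0 0'
```

```text
time: 10.55
tcp_pos: [0.4521, 0.014, 0.0296]
eef_rot: [0.02, 1.0, -0.0, -0.0]
wrist_force: [0.5, 0.8, -1.2]
opening: 0.0119
gripper_force: 30.0
```

```bash
python3 -m creep '1 0 0 0.05 0;1 0 0 0 0;1 0 0 0 0'; python3 -m creep '1 0 0 0.05 0;1 0 0 0 0;1 0 0 0 0'
```

```text
time: 10.85
tcp_pos: [0.4521, 0.014, 0.0291]
eef_rot: [0.02, 1.0, -0.0, -0.0]
wrist_force: [0.6, 0.1, -0.6]
opening: 0.0119
gripper_force: 30.0
time: 11.15
tcp_pos: [0.4521, 0.014, 0.0286]
eef_rot: [0.02, 1.0, -0.0, -0.0]
wrist_force: [-0.5, 0.0, -0.1]
opening: 0.0121
gripper_force: 30.0
```

```bash
python3 -m creep '1 0 0 0.05 0;1 0 0 0 0;1 0 0 0 0'
```

```text
time: 11.45
tcp_pos: [0.4522, 0.014, 0.0286]
eef_rot: [0.02, 1.0, -0.0, 0.0]
wrist_force: [-1.0, -0.1, 5.1]
opening: 0.0119
gripper_force: 30.0
```

```bash
python3 -m creep '1 -0.2 0 -0.02 0;1 -0.3 0 0 0;1 -0.3 0 0 0;1 -0.2 0 0 0;1 0 0 0 0'
```

```text
time: 11.95
tcp_pos: [0.4609, 0.0137, 0.0285]
eef_rot: [0.02, 1.0, 0.0, -0.001]
wrist_force: [-3.6, -0.6, 5.8]
opening: 0.0115
gripper_force: 30.0
```

```bash
python3 -m creep '1 -0.3 0 -0.02 0;1 -0.3 0 0 0;1 -0.3 0 0 0;1 -0.2 0 0 0;1 0 0 0 0'
```

```text
time: 12.45
tcp_pos: [0.474, 0.013, 0.0286]
eef_rot: [0.02, 1.0, -0.0, 0.0]
wrist_force: [0.8, -0.5, -0.1]
opening: 0.0115
gripper_force: 30.0
```

```bash
python3 -m creep '1 -0.3 0 0 0;1 -0.3 0 0 0;1 -0.2 0 0 0;1 0 0 0 0'
```

```text
time: 12.85
tcp_pos: [0.4814, 0.0128, 0.0286]
eef_rot: [0.02, 1.0, -0.0, 0.0]
wrist_force: [-1.2, -0.6, 0.6]
opening: 0.012
gripper_force: 30.0
```

```bash
python3 -m creep '1 -0.2 0 0 0;1 -0.2 0 0 0;1 0 0 0 0'
```

```text
time: 13.15
tcp_pos: [0.4821, 0.0128, 0.0285]
eef_rot: [0.02, 1.0, 0.0, -0.003]
wrist_force: [-8.0, 0.2, 9.7]
opening: 0.0119
gripper_force: 30.0
```

```bash
python3 -m creep '1 -0.2 0 0 0;1 -0.2 0 0 0;1 0 0 0 0'
```

```text
time: 13.45
tcp_pos: [0.4832, 0.013, 0.0284]
eef_rot: [0.02, 1.0, 0.0, -0.005]
wrist_force: [-14.0, -0.9, 16.3]
opening: 0.0117
gripper_force: 30.0
```

```bash
python3 -m creep '1 -0.2 0 0 0;1 -0.2 0 0 0;1 0 0 0 0'
```

```text
time: 13.75
tcp_pos: [0.486, 0.013, 0.0283]
eef_rot: [0.02, 1.0, 0.0, -0.006]
wrist_force: [-15.4, 0.0, 18.9]
opening: 0.0115
gripper_force: 30.0
```

```bash
python3 -m creep '1 0 0 -0.1 0;1 0 0 0 0'
```

```text
time: 13.95
tcp_pos: [0.4902, 0.0127, 0.0288]
eef_rot: [0.02, 1.0, 0.0, -0.003]
wrist_force: [-1.4, -0.1, -4.5]
opening: 0.0117
gripper_force: 30.0
```

```bash
python3 -m creep '1 -0.1 0 0.03 0;1 -0.1 0 0 0;1 0 0 0 0'; python3 - <<'E'
from h import *
delta(.53,.0112,.0286,-2.3)
C=cloud("top",np.load("top0.npy")); p=cv2.imread("pics/top0.png")
for v in range(212,223): print(v,p[v,433],C[v,433].round(4))
E
```

```text
time: 14.25
tcp_pos: [0.4966, 0.0121, 0.0293]
eef_rot: [0.02, 1.0, -0.0, 0.001]
wrist_force: [-0.3, -0.3, -3.5]
opening: 0.012
gripper_force: 30.0
tcp [0.49659405 0.01209542 0.02928724] yaw -2.3000261414671064 f [-0.29147468 -0.28441609 -3.45492896] t 14.25 open 0.011995311657955721
shift cm [-3.3413523   0.04461066  0.07545047] turn -2.6141467106555183e-05
212 [147 155 156] [0.6273 0.0111 0.0399]
213 [145 152 152] [0.6254 0.0113 0.0408]
214 [143 151 152] [0.6232 0.0118 0.0429]
215 [145 153 155] [0.6217 0.0117 0.0418]
216 [150 159 159] [0.6202 0.0115 0.0404]
217 [ 98 102 103] [0.6184 0.0115 0.0404]
218 [59 62 63] [0.6173 0.0109 0.0369]
219 [62 66 66] [0.6172 0.009  0.0278]
220 [63 62 62] [0.6169 0.0073 0.0194]
221 [63 62 63] [0.6152 0.0073 0.0188]
222 [63 62 63] [0.613  0.0079 0.0216]
```

```bash
python3 -m creep '1 -0.1 0 0.03 0;1 -0.1 0 0.02 0;1 0 0 0 0;1 0 0 0 0'
```

```text
time: 14.65
tcp_pos: [0.4977, 0.0121, 0.0289]
eef_rot: [0.02, 1.0, -0.0, 0.001]
wrist_force: [0.2, -0.6, -4.8]
opening: 0.0116
gripper_force: 30.0
```

```bash
python3 -m creep '1 -0.1 0 0.03 0;1 -0.1 0 0 0;1 0 0 0 0'
```

```text
time: 14.95
tcp_pos: [0.4986, 0.0121, 0.0284]
eef_rot: [0.02, 1.0, -0.0, -0.001]
wrist_force: [-0.9, 0.2, -2.3]
opening: 0.0119
gripper_force: 30.0
```

```bash
python3 -m creep '1 -0.15 0 0.02 0;1 -0.15 0 0 0;1 0 0 0 0'
```

```text
time: 15.25
tcp_pos: [0.5015, 0.0121, 0.0283]
eef_rot: [0.02, 1.0, -0.0, -0.001]
wrist_force: [-2.5, -0.1, -0.9]
opening: 0.0119
gripper_force: 30.0
```

```bash
python3 -m creep '1 -0.15 0 0 0;1 -0.15 0 0 0;1 -0.15 0 0 0;1 0 0 0 0'
```

```text
time: 15.65
tcp_pos: [0.5062, 0.0119, 0.0284]
eef_rot: [0.02, 1.0, -0.0, -0.0]
wrist_force: [-3.6, 0.3, -0.2]
opening: 0.0118
gripper_force: 30.0
```

```bash
python3 -m creep '1 -0.15 0 0 0;1 -0.15 0 0 0;1 -0.15 0 0 0;1 0 0 0 0'
```

```text
time: 16.05
tcp_pos: [0.5107, 0.0117, 0.0283]
eef_rot: [0.02, 1.0, -0.0, -0.0]
wrist_force: [-3.9, 0.4, 2.1]
opening: 0.0118
gripper_force: 30.0
```

```bash
python3 -m creep '1 -0.15 0 -0.02 0;1 -0.15 0 0 0;1 -0.15 0 0 0;1 0 0 0 0'
```

```text
time: 16.45
tcp_pos: [0.5172, 0.0113, 0.0285]
eef_rot: [0.02, 1.0, -0.0, 0.001]
wrist_force: [0.3, -0.3, -4.4]
opening: 0.012
gripper_force: 30.0
```

```bash
python3 -m creep '1 -0.1 0 0.02 0;1 -0.1 0 0 0;1 0 0 0 0'
```

```text
time: 16.75
tcp_pos: [0.5175, 0.0113, 0.0284]
eef_rot: [0.02, 1.0, -0.0, -0.0]
wrist_force: [-2.1, 0.7, 0.1]
opening: 0.0117
gripper_force: 30.0
```

```bash
python3 -m creep '1 -0.1 0 0 0;1 -0.1 0 0 0;1 0 0 0 0'
```

```text
time: 17.05
tcp_pos: [0.5176, 0.0113, 0.0283]
eef_rot: [0.02, 1.0, -0.0, -0.002]
wrist_force: [-7.0, -1.4, 6.8]
opening: 0.0114
gripper_force: 30.0
```

```bash
python3 -m creep '1 0.15 0 -0.02 0;1 0 0 0 0'; python3 - <<'E'
from h import *
p,d=env.camera("side"); np.save("s4.npy",d); cv2.imwrite("pics/s4raw.png",p[:,:,::-1]); cv2.imwrite("pics/s4.png",cv2.resize(p[280:380,210:400,::-1],None,fx=4.2,fy=4.2,interpolation=cv2.INTER_CUBIC))
E
```

```text
time: 17.25
tcp_pos: [0.5181, 0.0114, 0.0284]
eef_rot: [0.02, 1.0, -0.0, 0.0]
wrist_force: [-1.1, -1.2, -3.2]
opening: 0.0118
gripper_force: 30.0
```

View pics/s4.png

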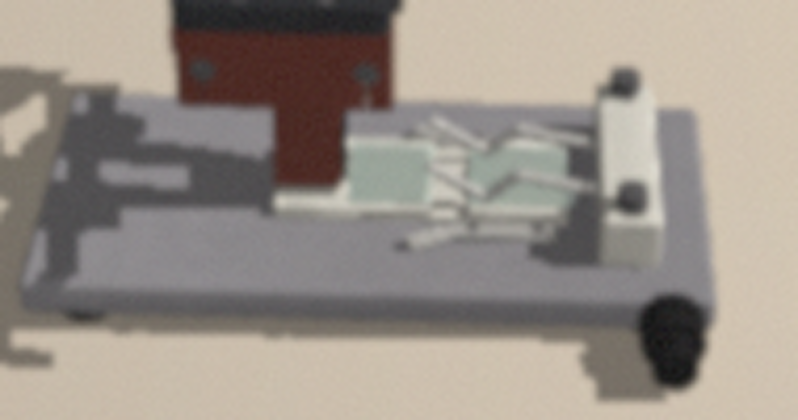

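The side crop shows the carrier's front edge at x≈568 and the bar's near face at x≈600, a gap of about 12 mm. The clips' low points at x≈490 ride on the front glass, ahead of the groove at x≈432–467. It hasn't snapped yet, so the resistance is friction and I can keep going.

```bash
python3 -m creep '1 -0.15 0 0 0;1 -0.15 0 -0.03 0;1 -0.1 0 0 0;1 0 0 0 0'
```

```text
time: 17.7
tcp_pos: [0.5235, 0.0111, 0.0289]
eef_rot: [0.02, 1.0, -0.0, 0.001]
wrist_force: [0.4, -0.0, -4.1]
opening: 0.0119
gripper_force: 30.0
```

```bash
python3 -m creep '1 -0.1 0 0.02 0;1 -0.1 0 0 0;1 0 0 0 0'
```

```text
time: 18.0
tcp_pos: [0.5244, 0.0111, 0.0286]
eef_rot: [0.02, 1.0, -0.0, 0.0]
wrist_force: [0.2, -0.3, -3.6]
opening: 0.012
gripper_force: 30.0
```

```bash
python3 -m creep '1 -0.1 0 0 0;1 -0.1 0 0 0;1 0 0 0 0'
```

```text
time: 18.3
tcp_pos: [0.5274, 0.0109, 0.0289]
eef_rot: [0.02, 1.0, -0.0, 0.001]
wrist_force: [1.2, 0.6, -3.0]
opening: 0.0116
gripper_force: 30.0
```

```bash
python3 -m creep '1 -0.1 0 0.02 0;1 -0.1 0 0 0;1 0 0 0 0'
```

```text
time: 18.6
tcp_pos: [0.5276, 0.011, 0.0284]
eef_rot: [0.02, 1.0, -0.0, -0.0]
wrist_force: [-0.7, 0.1, -0.9]
opening: 0.0118
gripper_force: 30.0
```

```bash
python3 -m creep '1 -0.1 0 -0.01 0;1 -0.1 0 0 0;1 0 0 0 0'
```

```text
time: 18.9
tcp_pos: [0.5286, 0.011, 0.0283]
eef_rot: [0.02, 1.0, 0.0, -0.001]
wrist_force: [-5.0, 0.3, 3.6]
opening: 0.0123
gripper_force: 30.0
```

```bash
python3 -m creep '1 0 0 -0.04 0;1 0 0 0 0'; python3 - <<'E'
from h import *
p,d=env.camera("side"); cv2.imwrite("pics/s5.png",cv2.resize(p[280:380,210:400,::-1],None,fx=4.2,fy=4.2,interpolation=cv2.INTER_CUBIC))
E
```

```text
time: 19.1
tcp_pos: [0.5286, 0.011, 0.0284]
eef_rot: [0.02, 1.0, 0.0, -0.001]
wrist_force: [-6.0, 0.3, -3.0]
opening: 0.0121
gripper_force: 30.0
```

View pics/s5.png

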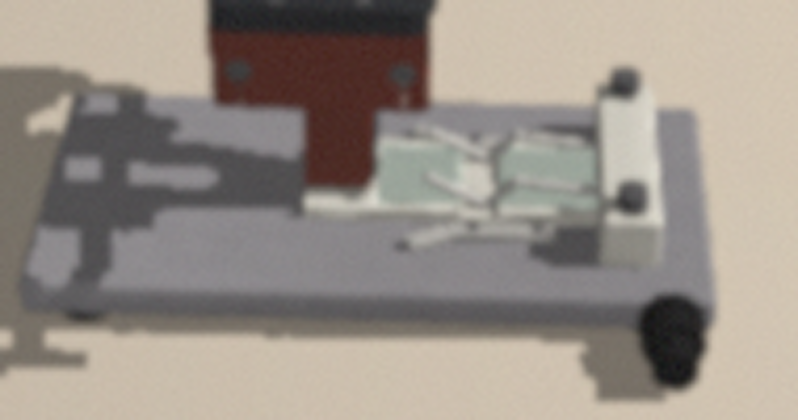

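The side crop shows the front edge against the bar (x≈600) and both clips' low points at x≈490, inside the groove at x≈462–497. The carrier is home, so I'll relax the push and release.

```bash
python3 -m creep '1 0.1 0 0.01 0;1 0.1 0 0.01 0;1 0 0 0 0'
```

```text
time: 19.45
tcp_pos: [0.5286, 0.011, 0.0287]
eef_rot: [0.02, 1.0, -0.0, 0.0]
wrist_force: [-1.9, 1.2, -4.8]
opening: 0.0115
gripper_force: 30.0
```

```bash
python3 -m creep '1 0.05 0 0.03 0;1 0 0 0 0;0.6 0 0 0 0;0.2 0 0 0 0;0 0 0 0 0;0 0 0 0 0;0 0 0 0 0'; python3 -m creep '0 0 0 -0.5 0;0 0 0 -1 0;0 0 0 -2 0;0 0 0 -3 0;0 0 0 -3 0;0 0 0 -3 0;0 3 0 -1 0;0 4 0 0 0;0 4 0 0 0;0 0 0 0 0;0 0 0 0 0'; python3 - <<'E'
from h import *
p,d=env.camera("side"); q,_=env.camera("top")
a=cv2.resize(p[280:380,210:400,::-1],(760,400),interpolation=cv2.INTER_CUBIC)
b=cv2.resize(q[195:275,390:480,::-1],(225,200)); o=np.zeros((600,760,3),np.uint8); o[:400]=a; o[400:,:225]=b
cv2.imwrite("pics/s6.png",o)
E
```

```text
time: 20.15
tcp_pos: [0.5279, 0.0109, 0.0285]
eef_rot: [0.02, 1.0, -0.0, 0.0]
wrist_force: [-0.9, -1.2, 0.1]
opening: 0.043
gripper_force: 0.0
time: 21.25
tcp_pos: [0.4175, 0.0154, 0.1643]
eef_rot: [0.02, 1.0, -0.0, 0.001]
wrist_force: [0.9, 0.2, -0.4]
opening: 0.0439
gripper_force: 0.0
```

View pics/s6.png

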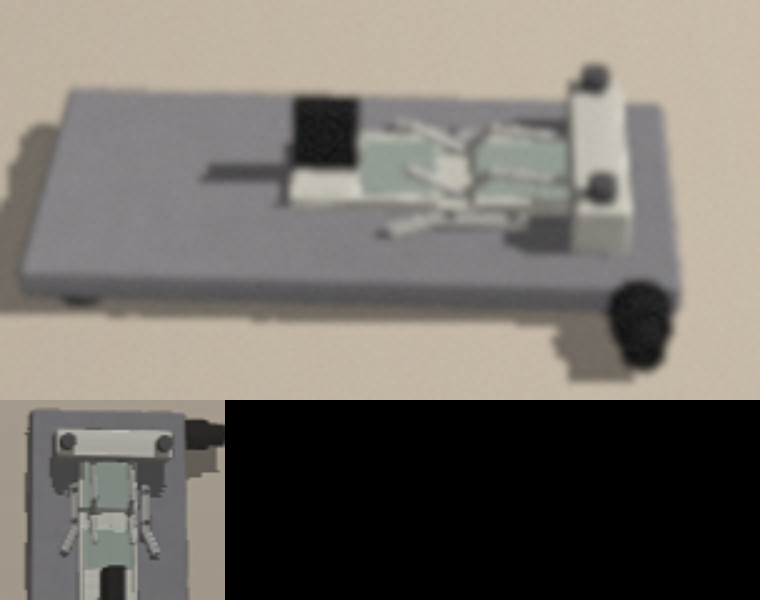

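The picture shows the released carrier lying flat between the guides, its front edge at the bar and both clips' low points at about x≈465 over the groove (437–472). I'll do one numeric check before handing in.

```bash
python3 - <<'E'
from h import *
q,_=env.camera("top"); q=q.max(2).astype(int)
print("cols",[ (v,q[v,427],q[v,433],q[v,439]) for v in range(212,270)])
f=lambda v,z:ray("top",433,v,z)[0]
print({v:round(f(v,.026),4) for v in range(212,270,4)}, "bar216.5@.04",f(216.5,.04))
E
```

```text
cols [(212, np.int64(167), np.int64(168), np.int64(166)), (213, np.int64(164), np.int64(164), np.int64(166)), (214, np.int64(164), np.int64(164), np.int64(165)), (215, np.int64(168), np.int64(168), np.int64(168)), (216, np.int64(181), np.int64(172), np.int64(172)), (217, np.int64(100), np.int64(112), np.int64(129)), (218, np.int64(71), np.int64(66), np.int64(69)), (219, np.int64(79), np.int64(86), np.int64(61)), (220, np.int64(79), np.int64(141), np.int64(154)), (221, np.int64(140), np.int64(138), np.int64(138)), (222, np.int64(138), np.int64(136), np.int64(137)), (223, np.int64(138), np.int64(137), np.int64(137)), (224, np.int64(136), np.int64(136), np.int64(137)), (225, np.int64(141), np.int64(136), np.int64(138)), (226, np.int64(141), np.int64(137), np.int64(137)), (227, np.int64(136), np.int64(136), np.int64(137)), (228, np.int64(135), np.int64(137), np.int64(135)), (229, np.int64(135), np.int64(136), np.int64(137)), (230, np.int64(132), np.int64(136), np.int64(137)), (231, np.int64(135), np.int64(137), np.int64(137)), (232, np.int64(133), np.int64(136), np.int64(137)), (233, np.
[... 1593 characters left out ...]
 np.int64(171), np.int64(35), np.int64(59)), (265, np.int64(168), np.int64(35), np.int64(59)), (266, np.int64(174), np.int64(34), np.int64(59)), (267, np.int64(172), np.int64(35), np.int64(59)), (268, np.int64(170), np.int64(35), np.int64(57)), (269, np.int64(166), np.int64(36), np.int64(58))]
{212: np.float64(0.63), 216: np.float64(0.6229), 220: np.float64(0.6157), 224: np.float64(0.6086), 228: np.float64(0.6015), 232: np.float64(0.5944), 236: np.float64(0.5873), 240: np.float64(0.5803), 244: np.float64(0.5732), 248: np.float64(0.5662), 252: np.float64(0.5592), 256: np.float64(0.5522), 260: np.float64(0.5452), 264: np.float64(0.5382), 268: np.float64(0.5313)} bar216.5@.04 0.6193738046807836
```

The groove spans about 0.573–0.585 m and the clips' low points are near 0.581 m, so they are inside it. Both clip noses sit about 10 crop px (~4 mm) lower in the s5 side crop than while riding in s4, which confirms the snap.

```bash
python3 -c "
from bench import env
print(env.hand_in())"
```

```text
the job is handed in; nothing more can be done
None
```

I slid the carrier in to the end stop and released it. In the camera images it lies flat with both clips in its groove, and I've handed the job in (the hand-in gave no verdict).

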